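# Free the bearing-ball tray and hold it level over the inspection camera

### The job

Turn the clamp's hex nut by hand about a quarter turn counter-clockwise (seen from above) so that its tongue swings clear of the tray, then take the tray by its upright handle and lift it out of the fixture. Carry it, without letting the loose ball leave its shallow pocket, to the upward-looking camera and finish while still holding it there, still and level, with the pocket centred over the lens and the tray's underside about 60 mm above the lens. Leave the other things on the bench where they are.

Things in the scene. Friction and masses are not known exactly. Their poses are not given: they have to be found in the camera images.
- clamp (a joint): the clamp nut's turn, rad: 0 = tongue square across the tray edge (closed), grows counter-clockwise seen from above, end stop at 1.7. The tongue blocks the tray's lift below about 0.9 and points along the tray's length, clear of it, at 1.57. It stays where left; dry friction about 0.12 N m
- nut (a point): upright brass hex nut, 30 mm across flats, 40 mm tall, captive on a post beside the tray, turning about the vertical. The point is on its axis, 18 mm below its top and 22 mm above the tongue. Flats face its own +-y and 60 deg either side of that. The steel tongue (16 mm wide, 6 mm thick) under the nut turns with it and reaches 62 mm along its own -y
- handle (a point): centre (half-way up) of the tray's upright black handle: a plain block 44 mm long along its own x, 12 mm thick along its own y, 48 mm tall, gripped across its 12 mm. The tray plate's top lies 24 mm and its underside 31 mm below this point. The handle is at the end nearer the robot at the start. z is the tray's upward normal
- pocket (a point): on the tray, 64 mm along the tray's own +x from the handle centre: where the ball's centre lies when it rests in the middle of the pocket, 16 mm above the tray's underside. The pocket is round, 28 mm in diameter and 3 mm deep, over the clear base sheet. Axes as the handle's
- ball_center (a point): centre of the loose steel ball, 24 mm in diameter, 56 g, lying in the pocket; it rolls about 6 mm to either side in it, and climbs out over the rim if the tray tips about 40 deg or is jerked
- tray: the tray: an aluminium plate on a clear base sheet, 120 mm (x) by 80 mm (y) by 7 mm thick, rigid with its handle, about 0.22 kg. Origin at the centre of its underside; x runs along it from the handle (at -30 mm) to the pocket (at +34 mm), z up. At the start it lies flat on the fixture plate, with 3 mm play inside steel rails 4 mm tall
- fixture: dark steel base plate, 136 mm (x) by 170 mm (y) by 12 mm thick, fixed to the bench; origin at the centre of its underside. In its axes the tray's centre lies at x 0, y -30 mm and the nut's axis at x 0, y +55 mm; with the clamp closed the nut's top is 68 mm above the bench
- camera: round black upward-looking camera housing, 76 mm in diameter (foot 92 mm), 50 mm tall, fixed to the bench; origin at the centre of its underside
- lens (a point): centre of the camera's lens, on the top of the housing, inside a white light ring; 51.5 mm above the bench
- driver: bystander: screwdriver lying on the bench, pointing away from the robot
- motor: bystander: small dark drone motor, 28 mm in diameter, 32 mm tall, origin under its centre
- battery: bystander: black battery pack 35 x 75 x 30 mm
- spool: bystander: grey wire spool, 60 mm in diameter, 44 mm tall
- case: bystander: yellow plastic case 70 x 50 x 45 mm
Not all that is in view belongs to the job. What is shaped like the fixture but green or red is not meant.

How it is judged:
On the way, in this order (a step that is already met when the one before it is completed fails the run):
1. the clamp's tongue is turned clear while the tray still lies in the fixture (value of joint clamp above 1 rad and z of tray in the frame of fixture below 0.018 m), for 0.1 s.
2. the tray is lifted out of the fixture in the fingers, the ball in its pocket (z of tray in the frame of fixture above 0.035 m and contact force between tray and the fingers above 0.5 N and contact force between tray and fixture below 0.1 N and distance between ball_center and pocket below 0.014 m), for 0.2 s.
At the end, for the whole second after the job is handed in: the tray is still held in the fingers, carried by nothing else, and still: its underside 40 to 85 mm above the lens, the pocket within 15 mm of the lens axis, the tray level to 0.1 rad (6 deg), the ball in its pocket, and the clamp's tongue still clear (beyond 0.9 rad) (value of joint clamp above 0.9 rad and distance between ball_center and pocket below 0.014 m and horizontal distance between pocket and lens below 0.015 m and z of tray in the frame of lens between 0.04 and 0.085 m and angle between tray's own z axis and vertical below 0.1 rad and linear speed of tray below 0.02 m/s and angular speed of tray below 0.15 rad/s and contact force between tray and the fingers above 0.5 N and contact force between tray and camera below 0.1 N and contact force between tray and fixture below 0.1 N); the arm keeps its last pose, push and grip.
It fails at once if the ball leaves its pocket (not (distance between ball_center and pocket below 0.014 m)).
It fails at once if another thing on the bench is disturbed (moved over 20 mm) (distance of any of driver, motor, battery, spool, case from where it was at the start of the episode above 0.02 m).
It also fails if it takes over 58 s, if anything falls off the work surface, if the arm or the gripper's body presses on something with over 40 N, if the wrist force passes 120 N, or if a joint passes its speed limit or range.

### The arm

A 6-joint arm with a two-finger parallel gripper is mounted at the origin on the work surface. World frame = base frame: x ahead of the robot, y to its left, z up, the work surface at z = 0. Lengths are in m, angles in rad, forces in N, time in s.
With the tool pointing down it reaches from about 0.25 to 0.775 m from the base axis. Payload 4 kg.
Tool frame: the origin (TCP) lies at the very end of the fingers, on their centre line; the grasp point (between the pads) lies grip_point_offset behind it (grip_point_offset is the distance from the TCP to the grasp point, in m); z points along the fingers, y is the direction in which the jaws open and shut (so a half turn about z gives the same grasp; the last joint's range is limited). The gripper opens to 94 mm and grips with 3 to 60 N. Pads are 16 mm wide; open, the fingers measure 119 mm over their backs; the gripper's body (75 mm by 177 mm) begins 78 mm behind the grasp point.
Start: joints at [-1.216, 0.087, 1.371, -0, 1.684, -0.103], TCP at [0.243, -0.493, 0.17] pointing down, gripper open.
Joint ranges: [-3.1, 3.1], [-0.76, 2.03], [0.27, 2.55], [-1.08, 4.22], [0.17, 2.65], [-2.57, 2.57]. Speed limits (rad/s): [2.79, 2.79, 3.14, 3.14, 3.14, 3.14].

### API

Orientations are given as a unit quaternion [x, y, z, w].
In Python, from station import * gives the robot as it stands.
- The arm moves only by the tool play_rows, never from a script. Its argument "commands" is a list of rows, each a list of 7 numbers: the shift along the tool's x, y, z in mm, then the turn, a rotation vector about the tool's x, y, z in degrees, then the finger opening in mm, from 0 to 94. A call has 1 to 12 rows; each row is the pose to reach, as a shift and turn from the pose commanded when the call began, along the tool's axes at that moment; what a row does not reach only later rows make up. A row lasts 1/12 s, in which the tool goes at most 41.7 mm and 7.16 degrees, less where a joint would pass 70% of its speed; a pose out of reach is approached as far as the arm can. A call with a gripper value outside its range is refused whole. The fingers move at their own pace and stop on an object; "force" is the grip in N (left out, the last holds). Time passes only in rows, so rows that repeat a pose let the fingers close. It gives the time, the measured TCP pose, the force and the opening at its end, in the units of the state.
- read_state(): the state, without advancing time (a new reading comes with each control period).
- snapshot(name): name is "scene" or "top"; returns a dict with "color" (420x560x3 uint8, blue, green, red), "fx", "fy", "cx", "cy" (pixels), "pose" (4x4, takes a point from camera to world coordinates). Camera axes: x right, y down, z forward; pixel columns grow to the right and rows downward; lengths in m; the calibration is good to about 2 mm. A picture is of the moment at which its call begins. There is no depth.
- finish_job(): hands the job in, once; it reports no verdict.
Trained networks look in the newest picture that a camera, given by its name, has taken for a name from the list of things; names that differ only in an ending like _2 or _b are one class to them, and where a whole thing is asked for, a point or a joint stands for the part that bears it (a point fixed in the world has none). Each returns a list of dicts, best first, with "confidence" (0 to 1); they miss things now and then, are a little off and sometimes report something else, mostly with a low value. They report only what shows in the picture. A call takes as long as a camera call. They do not tell look-alikes from the thing itself.
- look_for(label, camera): "pixel" ([column, row] in pixels, amid what is visible of it).
- pinpoint(label, camera): "pixel" ([column, row] in pixels: a listed point, or the origin of a listed thing).
The state is a dict: "time_s": time; "joint_pos": joint angles; "joint_velocities": joint speeds; "effort": joint torques, N m; "ee_pos": TCP position; "eef_rot": TCP orientation; "contact_force": force on the tool from outside, world axes, zero at the start; "ft_torque": the same for the moment, N m; "width": finger opening in m.
Only numpy, scipy, OpenCV 4.12 (cv2) and the standard library are available. Lean on these libraries where they do the work, as an engineer would, in place of code of your own. Each camera call takes 0.05 s, during which the arm holds its last target.

## Working session

There is one attempt and no reset: what is moved stays moved. The work goes in short steps, Python scripts to look and compute and a tool call to move; the robot and the scene stay as the last step left them, time stands still between calls to the robot, and variables do not carry over. Pictures are saved under pics/ and viewed, and the job is handed in when it is done.

Besides the shell and the picture viewer there is one more tool, called after "Request:" by a JSON object that holds its "api" and its "payload", one argument or row to a line. play_rows: Moves the arm, as the interface text tells. Its arguments: {"type":"object","properties":{"commands":{"type":"array","items":{"type":"array","items":{"type":"number"}}},"force":{"type":"number"}},"required":["commands"]}

```bash
mkdir -p pics; ls
python3 - <<'E'
from station import *
import cv2
print(read_state())
for n in ("scene","top"):
    s=snapshot(n); cv2.imwrite(f"pics/{n}0.png",s["color"]); print(n,s["fx"],s["cx"],s["cy"],s["pose"])
    for l in ["nut","handle","pocket","ball_center","tray","fixture","camera","lens","driver","motor","battery","spool","case"]:
        print(l,[(round(d["confidence"],2),[round(float(v)) for v in d["pixel"]]) for d in pinpoint(l,n)])
E
```

```text
pics
{'time_s': 0.0, 'joint_pos': array([-1.21609189e+00,  8.79322116e-02,  1.37224553e+00, -2.25159106e-05,
        1.68360179e+00, -1.03115662e-01]), 'joint_velocities': array([ 0.00091507,  0.00117531,  0.00051764, -0.00119071, -0.00062342,
        0.00019567]), 'effort': array([-9.10124945e-04, -3.40187967e+01, -3.02425039e+01,  7.18131778e-02,
        3.30057729e-02, -1.71739493e-04]), 'ee_pos': array([ 0.24285738, -0.49277693,  0.16912115]), 'eef_rot': array([ 9.73914004e-01,  2.26914781e-01, -1.48285224e-04, -1.08339404e-03]), 'contact_force': array([ 0.32248214,  0.47607481, -0.09786483]), 'ft_torque': array([-0.01764184, -0.00082178,  0.00060328]), 'width': 0.09392192848204886}
scene 430.54866362080344 279.9276069335945 207.8646673050122 [[ 0.27681097  0.77756385 -0.56459733  1.03514199]
 [ 0.9608873  -0.21881957  0.16974568 -0.23437011]
 [ 0.00844316 -0.58950187 -0.80772289  0.79724995]
 [ 0.          0.          0.          1.        ]]
nut [(0.62, [275, 213]), (0.57, [248, 145]), (0.56, [385, 112]), (0.23, [232, 218])]
handle [(0.67, [232, 215]), (0.39, [117, 194])]
pocke
[... 483 characters left out ...]
5.33388353541153 [[-0.01556197 -0.99813337  0.0590559   0.45491652]
 [-0.9998743   0.01571389  0.00210901 -0.09623868]
 [-0.00303308 -0.05901566 -0.99825245  1.50415671]
 [ 0.          0.          0.          1.        ]]
nut [(0.56, [281, 291]), (0.53, [146, 298]), (0.48, [280, 213])]
handle [(0.58, [310, 221])]
pocket [(0.96, [311, 199])]
ball_center [(0.51, [310, 197])]
tray [(0.73, [310, 210])]
fixture [(0.87, [170, 303]), (0.84, [299, 209]), (0.82, [299, 286])]
camera [(0.57, [184, 221])]
lens [(0.66, [182, 221])]
driver [(0.9, [249, 183])]
motor [(0.49, [243, 258]), (0.37, [182, 221])]
battery [(0.63, [231, 120])]
spool [(0.66, [287, 127]), (0.61, [248, 181])]
case [(0.62, [397, 276])]
```

Run:
```python
import cv2
for n in ("scene","top"):
    i=cv2.imread(f"pics/{n}0.png"); cv2.imwrite(f"pics/{n}0b.png",cv2.resize(i,(800,600)))
i=cv2.imread("pics/top0.png")[150:270,230:390]; cv2.imwrite("pics/topc.png",cv2.resize(i,(800,600),interpolation=cv2.INTER_CUBIC))
i=cv2.imread("pics/scene0.png")[180:300,180:340]; cv2.imwrite("pics/scenec.png",cv2.resize(i,(800,600),interpolation=cv2.INTER_CUBIC))
```

```text
(no output)
```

View pics/scene0b.png

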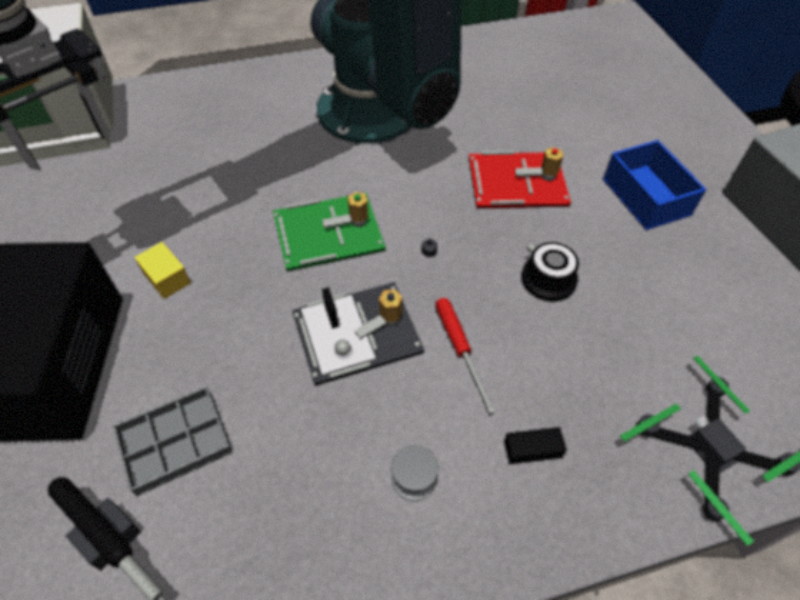

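View pics/top0b.png

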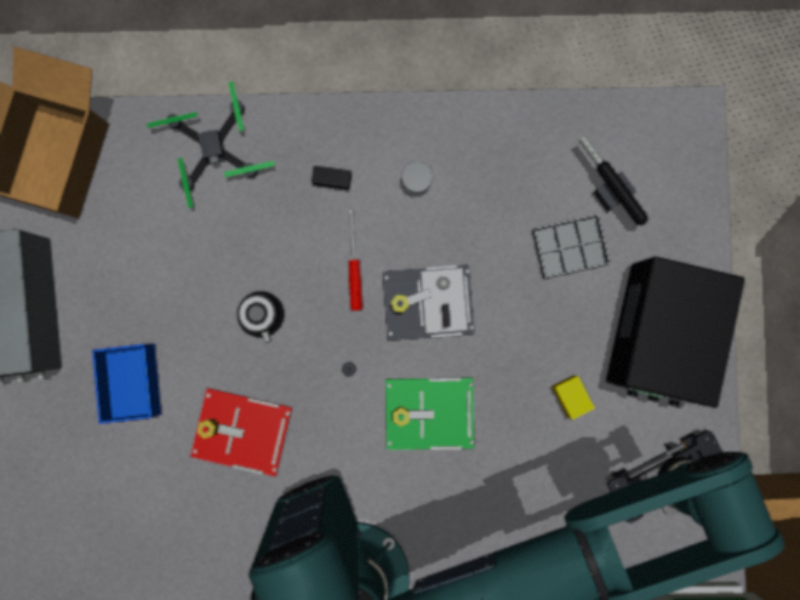

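View pics/topc.png

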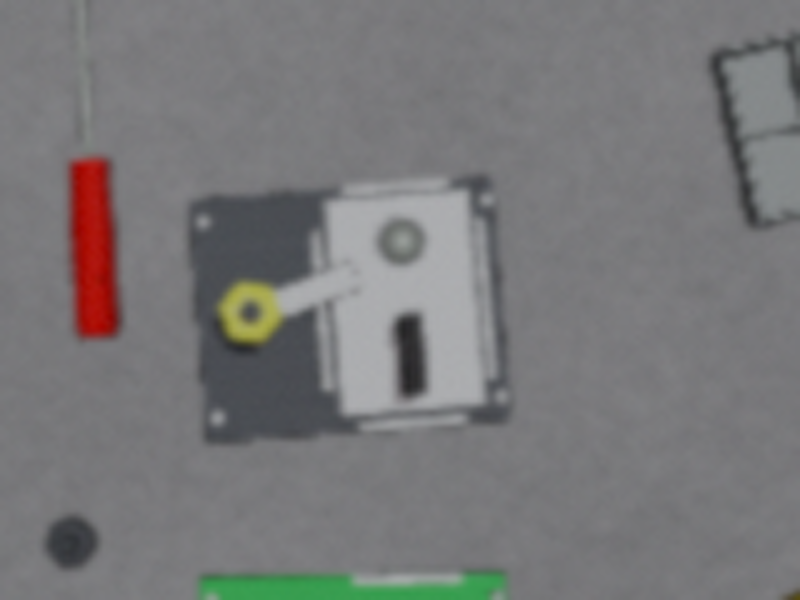

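View pics/scenec.png

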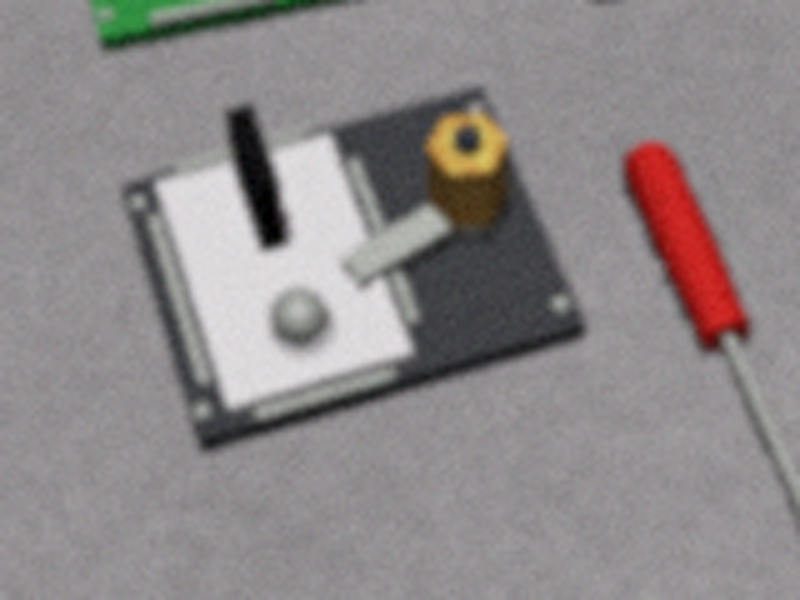

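```bash
cat > h.py <<'E'
from station import *
import numpy as np, cv2, station
from scipy.spatial.transform import Rotation as R
def ray(s,px,z):
    d=np.array([(px[0]-s["cx"])/s["fx"],(px[1]-s["cy"])/s["fy"],1]); P=np.array(s["pose"])
    d=P[:3,:3]@d; o=P[:3,3]; return o+d*(z-o[2])/d[2]
def proj(s,p):
    P=np.array(s["pose"]); c=P[:3,:3].T@(np.asarray(p)-P[:3,3]); return np.array([s["fx"]*c[0]/c[2]+s["cx"],s["fy"]*c[1]/c[2]+s["cy"]])
def tri(a,pa,b,pb):
    A=[];B=[]
    for s,p in ((a,pa),(b,pb)):
        P=np.array(s["pose"]); d=P[:3,:3]@np.array([(p[0]-s["cx"])/s["fx"],(p[1]-s["cy"])/s["fy"],1]); d/=np.linalg.norm(d)
        M=np.eye(3)-np.outer(d,d); A.append(M);B.append(M@P[:3,3])
    return np.linalg.solve(sum(A),sum(B))
E
python3 - <<'E'
from h import *
print([ (k,getattr(station,k)) for k in dir(station) if 'grip' in k.lower()])
np.set_printoptions(precision=4,suppress=True)
T=snapshot("top");S=snapshot("scene")
for l,z in [("nut",.05),("handle",.043),("pocket",.028),("lens",.0515),("tray",.012),("fixture",0),("driver",.01),("motor",0)]:
    a=pinpoint(l,"top");b=pinpoint(l,"scene")
    for q,s in((a,T),(b,S)):
        for d in q: print(l,round(d["confidence"],2),np.array(d["pixel"]),ray(s,d["pixel"],z))
# manual (crop px/5+offset) 
f=lambda x,y,ox,oy:(ox+x/5-.4,oy+y/5-.4)
for nm,p,z in [("nuttop",(251,313),.068),("tongue end",(357,277),.028),("plate TL",(193,202),.012),("BL",(207,441),.012),("TR",(490,180),.012),("BR",(510,420),.012),("tray TL",(324,200),.019),("tray TR",(469,190),.019),("tray BR",(490,404),.019),("tray BL",(340,416),.019),("ball",(401,240),.028),("handle top n",(412,396),.067),("handle top f",(408,316),.067)]:
    print(nm,ray(T,f(*p,230,150),z))
for nm,p,z in [("nuttop",(467,145),.068),("tongue end",(350,272),.028),("L",(128,186),.012),("bottom",(203,448),.012),("R",(580,332),.012),("top",(480,90),.012),("ball",(300,316),.028)]:
    print("S",nm,ray(S,f(*p,180,180),z))
E
```

```text
[('grip_point_offset', 0.0188)]
nut 0.82 [146.9 300.8] [0.2895 0.2663 0.05  ]
nut 0.69 [278.2 212.4] [ 0.5218 -0.0903  0.05  ]
nut 0.61 [281.7 291.5] [ 0.3087 -0.0965  0.05  ]
nut 0.85 [247.7 145.9] [ 0.315  -0.1008  0.05  ]
nut 0.8 [386.  112.3] [0.2943 0.2695 0.05  ]
nut 0.61 [272.9 214.1] [ 0.5245 -0.0963  0.05  ]
handle 0.59 [310.2 222.2] [ 0.494 -0.177  0.043]
handle 0.66 [232.8 215.5] [ 0.5    -0.1785  0.043 ]
pocket 0.97 [311.5 198. ] [ 0.5611 -0.1827  0.028 ]
pocket 0.93 [237.8 245.7] [ 0.5672 -0.1839  0.028 ]
lens 0.64 [178.7 219.8] [0.5059 0.1795 0.0515]
lens 0.53 [299.7 209.4] [ 0.5289 -0.1487  0.0515]
lens 0.63 [116.5 193.6] [ 0.3798 -0.4113  0.0515]
lens 0.55 [387.5 182.9] [0.5126 0.1741 0.0515]
tray 0.93 [308.9 211. ] [ 0.5261 -0.1757  0.012 ]
tray 0.21 [282.1 213. ] [ 0.5217 -0.101   0.012 ]
tray 0.72 [234.3 216.9] [ 0.4827 -0.1738  0.012 ]
fixture 0.64 [170.5 304.8] [0.2717 0.2131 0.    ]
fixture 0.63 [299.4 212. ] [ 0.5243 -0.1496  0.    ]
fixture 0.55 [299.8 289. ] [ 0.3098 -0.1469  0.    ]
fixture 0.54 [181.7 221.3] [0.5033 0.1809 0.    ]
fixture 0.92 [231.3 163.1]
[... 405 characters left out ...]
. ] [ 0.5278 -0.1799  0.    ]
nuttop [ 0.5214 -0.0947  0.068 ]
tongue end [ 0.5422 -0.1534  0.028 ]
plate TL [ 0.5865 -0.0633  0.012 ]
BL [ 0.4533 -0.0691  0.012 ]
TR [ 0.5962 -0.2292  0.012 ]
BR [ 0.4623 -0.2375  0.012 ]
tray TL [ 0.5859 -0.1362  0.019 ]
tray TR [ 0.5902 -0.2168  0.019 ]
tray BR [ 0.4713 -0.226   0.019 ]
tray BL [ 0.4659 -0.143   0.019 ]
ball [ 0.5623 -0.178   0.028 ]
handle top n [ 0.4757 -0.1802  0.067 ]
handle top f [ 0.5185 -0.1788  0.067 ]
S nuttop [ 0.5233 -0.0956  0.068 ]
S tongue end [ 0.5459 -0.1535  0.028 ]
S L [ 0.4649 -0.2359  0.012 ]
S bottom [ 0.6022 -0.2297  0.012 ]
S R [ 0.5915 -0.0651  0.012 ]
S top [ 0.4555 -0.0708  0.012 ]
S ball [ 0.5614 -0.1787  0.028 ]
```

```bash
cat >> h.py <<'E'
def plan(x,y,z,psi):
    """tool-axis shift (mm) and rotvec (deg) from measured pose to TCP x,y,z, tool down with tool-x yaw psi deg"""
    s=read_state(); q=R.from_quat(s["eef_rot"]); 
    c=np.cos(np.radians(psi));n=np.sin(np.radians(psi))
    g=R.from_matrix(np.array([[c,n,0],[n,-c,0],[0,0,-1]]))
    print("t",s["time_s"],"pos",s["ee_pos"].round(4),"w",s["width"],"F",s["contact_force"].round(2))
    X=q.as_matrix()[:,0]; print("psi now",np.degrees(np.arctan2(X[1],X[0])))
    print("shift",(q.inv().apply(np.array([x,y,z])-s["ee_pos"])*1000).round(1),"rot",np.degrees((q.inv()*g).as_rotvec()).round(2))
E
python3 -c "
from h import *
plan(.5225,-.095,.12,20.2)"
```

```text
t 2.3 pos [ 0.2431 -0.4934  0.1703] w 0.0936942806274886 F [ 0.03 -0.21 -0.6 ]
psi now 26.227933129436035
shift [ 426.7 -233.9   50.3] rot [0.   0.   6.03]
```

Request:
{"api": "play_rows", "payload": {
  "commands": [
    [15,-8,2,0,0,0,60],
    [45,-25,5,0,0,1,60],
    [80,-44,9,0,0,2,60],
    [117,-64,14,0,0,3,60],
    [154,-84,18,0,0,4,60],
    [191,-104,22,0,0,5,60],
    [228,-125,27,0,0,6,60],
    [265,-145,31,0,0,6,60],
    [302,-165,35,0,0,6,60],
    [339,-186,40,0,0,6,60],
    [376,-206,44,0,0,6,60],
    [405,-222,48,0,0,6,60]
  ]
}}

```text
time_s: 3.3
ee_pos: [0.5093, -0.1131, 0.1224]
eef_rot: [0.984, 0.176, 0.0, 0.0]
contact_force: [0.8, -0.7, 1.2]
width: 0.0601
```

Request:
{"api": "play_rows", "payload": {
  "commands": [
    [15,-8,1,0,0,0,50],
    [21,-12,2,0,0,0,50],
    [21,-12,2,0,0,0,50],
    [21,-12,2,0,0,0,50]
  ]
}}

```text
time_s: 3.63
ee_pos: [0.5234, -0.0974, 0.1203]
eef_rot: [0.984, 0.176, -0.0, 0.0]
contact_force: [0.1, -0.1, 0.4]
width: 0.0497
```

```bash
python3 -c "
from h import *
plan(.5225,-.095,.035,20.2)
T=snapshot('top');S=snapshot('scene')
i=S['color'][120:300,160:400]; cv2.imwrite('pics/s1.png',cv2.resize(i,(800,600),interpolation=cv2.INTER_CUBIC))
i=T['color'][150:270,230:390]; cv2.imwrite('pics/t1.png',cv2.resize(i,(800,600),interpolation=cv2.INTER_CUBIC))
"
```

```text
t 3.6333 pos [ 0.5234 -0.0974  0.1203] w 0.04973784240293154 F [ 0.12 -0.11  0.37]
psi now 20.22633811954905
shift [ 0.  -2.6 85.3] rot [0.03 0.05 0.03]
```

View pics/s1.png

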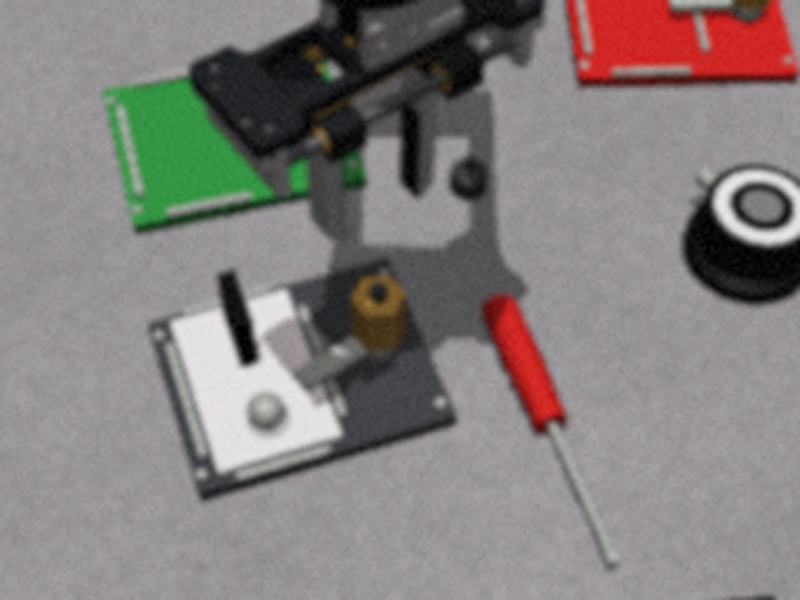

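Request:
{"api": "play_rows", "payload": {
  "commands": [
    [0,-1,10,0,0,0,50],
    [0,-2,25,0,0,0,50],
    [0,-2,40,0,0,0,50],
    [0,-2,55,0,0,0,50],
    [0,-2,70,0,0,0,50],
    [0,-2,80,0,0,0,50],
    [0,-2,85,0,0,0,50],
    [0,-2,85,0,0,0,50],
    [0,-2,85,0,0,0,50]
  ]
}}

```text
time_s: 4.48
ee_pos: [0.5232, -0.0952, 0.0355]
eef_rot: [0.985, 0.175, 0.0, 0.0]
contact_force: [-0.2, -0.3, -0.1]
width: 0.0501
```

Request:
{"api": "play_rows", "payload": {
  "commands": [
    [0,0,0,0,0,0,38],
    [0,0,0,0,0,0,33],
    [0,0,0,0,0,0,30],
    [0,0,0,0,0,0,26],
    [0,0,0,0,0,0,26],
    [0,0,0,0,0,0,26]
  ],
  "force": 25
}}

```text
time_s: 4.98
ee_pos: [0.5233, -0.0948, 0.0355]
eef_rot: [0.984, 0.176, 0.0, 0.0]
contact_force: [0.2, -0.2, 0.3]
width: 0.0262
```

```bash
python3 -c "
from h import *
T=snapshot('top');S=snapshot('scene')
print(read_state()['width'],proj(S,(.5225,-.095,.068)),proj(S,(.5233,-.0948,.0355)))
i=S['color'][150:270,200:360]; cv2.imwrite('pics/s2.png',cv2.resize(i,(800,600),interpolation=cv2.INTER_CUBIC))
i=T['color'][150:270,230:390]; cv2.imwrite('pics/t2.png',cv2.resize(i,(800,600),interpolation=cv2.INTER_CUBIC))
"
```

```text
0.02574085090191361 [273.17764998 208.23951837] [273.43015671 217.38658012]
```

View pics/s2.png

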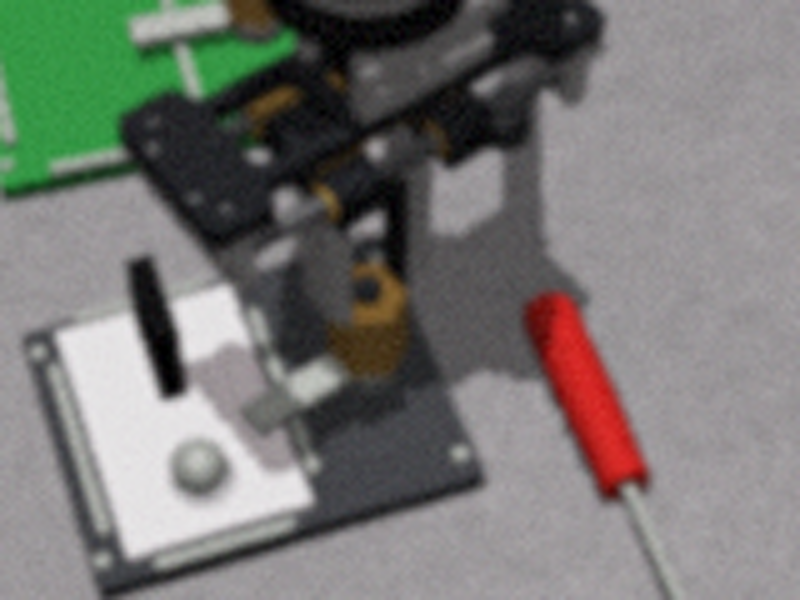

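View pics/t2.png

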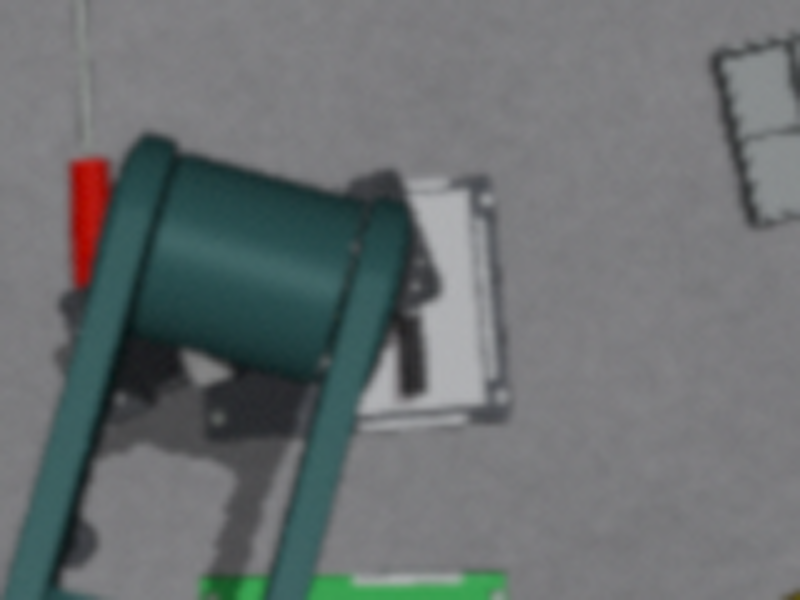

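```bash
python3 -c "
from h import *
S=snapshot('scene')
s=read_state(); print(s['ee_pos'],s['joint_pos'])
print(proj(S,(.5234,-.0974,.1203)))
for sg in(-1,1):
  d=sg*np.array([np.cos(np.radians(110.2)),np.sin(np.radians(110.2)),0])
  for h in (.013,.026): print(sg,h,(proj(S,s['ee_pos']+h*d)-[240,190])*10,(proj(S,s['ee_pos']+h*d+[0,0,.05])-[240,190])*10)
print((proj(S,(.5225,-.095,.068))-[240,190])*10)
i=S['color'][180:240,230:310]; i=cv2.resize(i,(800,600),interpolation=cv2.INTER_CUBIC); cv2.imwrite('pics/s3.png',cv2.convertScaleAbs(i,alpha=1.8,beta=20))
"
```

```text
[ 0.52313385 -0.0948374   0.03529977] [-2.85930591e-01  1.13170937e-01  1.61459373e+00 -9.67200575e-05
  1.41376443e+00  9.31752621e-01]
[272.02877805 193.41863991]
-1 0.013 [284.74850218 303.01696583] [281.56951937 165.01934851]
-1 0.026 [235.0729158  332.50007424] [229.59388744 195.13433864]
1 0.013 [382.62816095 244.92411174] [383.9114606  105.72181936]
1 0.026 [430.84669192 216.30578472] [434.29429445  76.5297059 ]
[331.77649978 182.39518367]
```

View pics/s3.png

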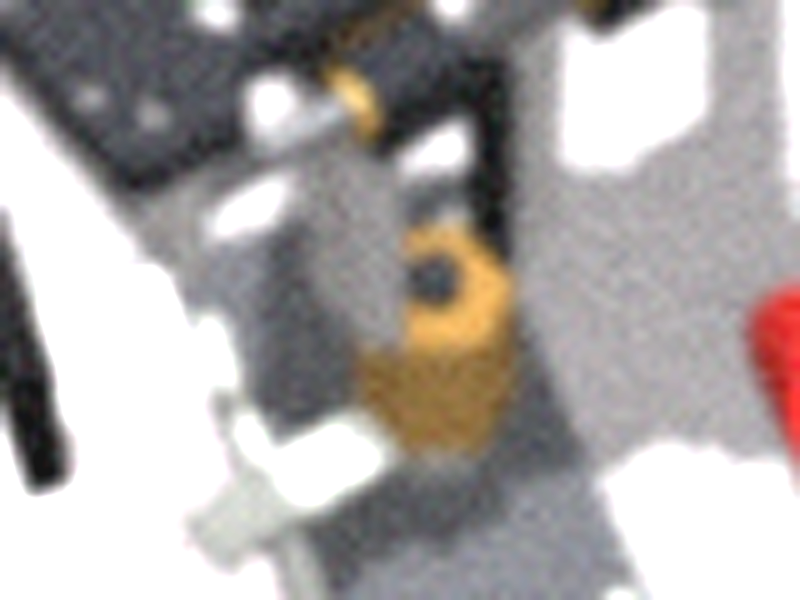

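```bash
python3 -c "
import cv2
i=cv2.imread('pics/s1.png')[0:330,150:590]; i=cv2.resize(i,(800,600),interpolation=cv2.INTER_CUBIC); cv2.imwrite('pics/s1z.png',cv2.convertScaleAbs(i,alpha=1.8,beta=20))
"
```

```text
(no output)
```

View pics/s1z.png

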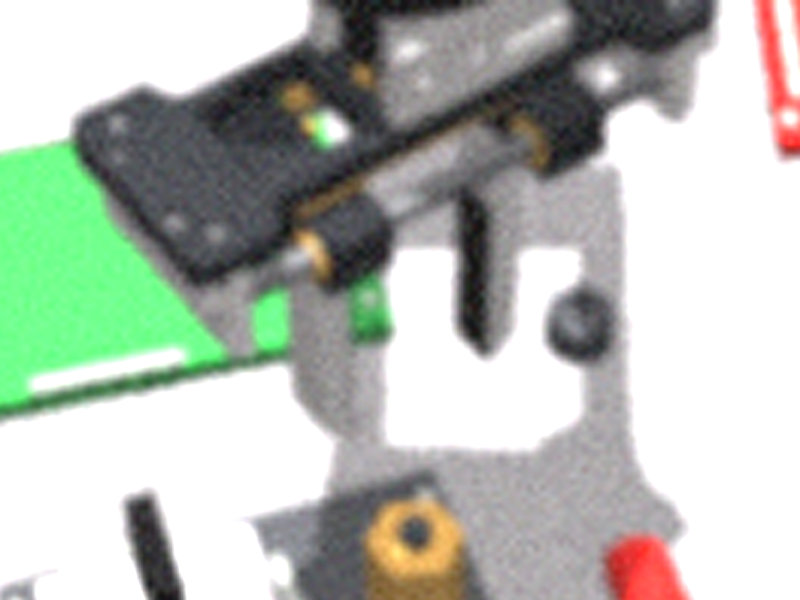

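```bash
python3 -c "
from h import *
T=snapshot('top');S=snapshot('scene')
p=np.array([.2431,-.4934,.1703]); j=np.array([.4415,-.897,0])
print(S['pose'][:3,3],T['pose'][:3,3])
for n,s,(x0,y0) in(('top',T,(400,270)),('scene',S,(0,0))):
  i=cv2.imread(f'pics/{n}0.png')[y0:y0+120,x0:x0+160]; i=cv2.resize(i,(800,600),interpolation=cv2.INTER_CUBIC); cv2.imwrite(f'pics/{n}0z.png',cv2.convertScaleAbs(i,alpha=1.5,beta=20))
  for d in(0,.047,-.047): print(n,d,(proj(s,p+d*j)-[x0,y0])*5)
"
```

```text
[ 1.03514199 -0.23437011  0.79724995] [ 0.45491652 -0.09623868  1.50415671]
top 0 [218.83489404 254.49005443]
top 0.047 [303.1908674  210.52662567]
top -0.047 [134.3333328  298.52935859]
scene 0 [279.17767925 590.62069004]
scene 0.047 [171.41651862 642.4040316 ]
scene -0.047 [382.55824701 540.94239018]
```

View pics/top0z.png

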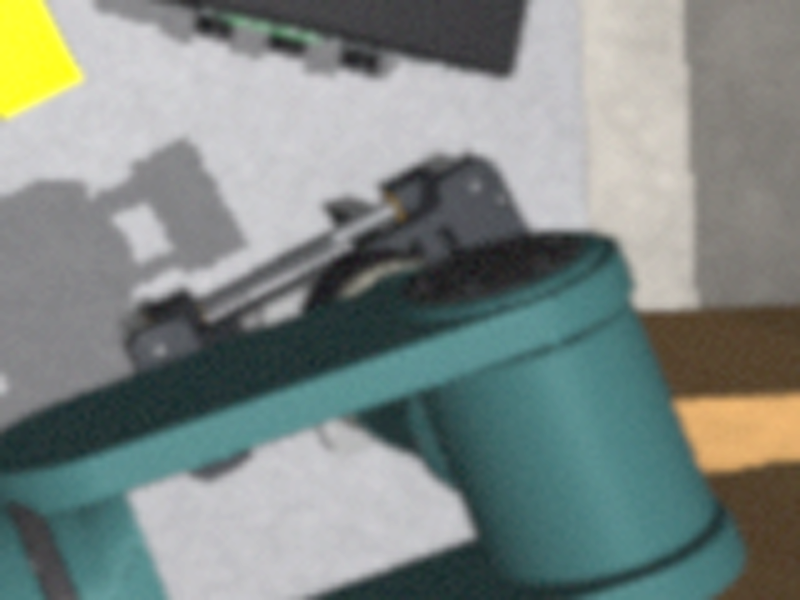

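View pics/scene0z.png

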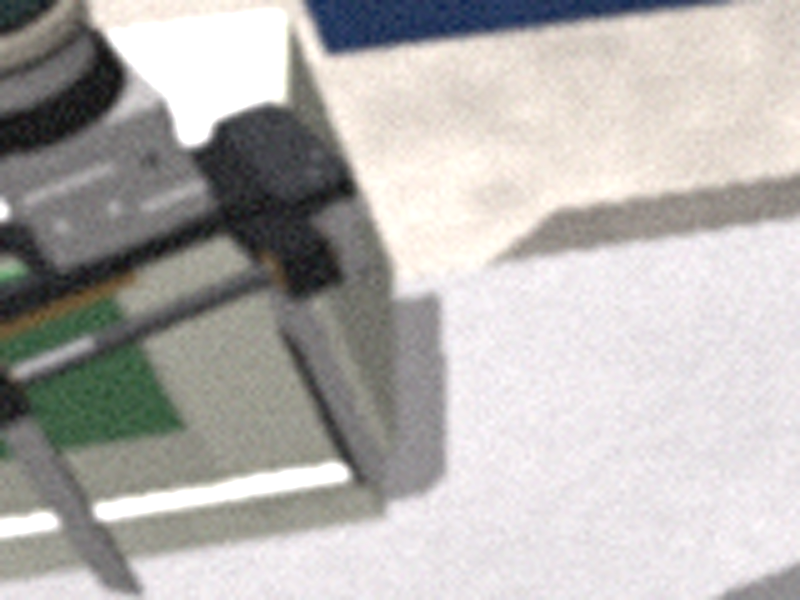

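Request:
{"api": "play_rows", "payload": {
  "commands": [
    [0,0,0,0,0,0,50],
    [0,0,0,0,0,0,50],
    [0,0,0,0,0,0,50],
    [0,0,0,0,0,0,50],
    [0,0,4,0,0,0,50],
    [0,0,8,0,0,0,50],
    [0,0,12,0,0,0,50],
    [0,0,16,0,0,0,50],
    [0,0,20,0,0,0,50],
    [0,0,20,0,0,0,50]
  ]
}}

```text
time_s: 6.07
ee_pos: [0.5222, -0.0946, 0.0139]
eef_rot: [0.984, 0.176, -0.001, -0.001]
contact_force: [0.0, 0.0, -0.5]
width: 0.0499
```

```bash
python3 -c "
from h import *
S=snapshot('scene')
s=read_state(); print(s['ee_pos'],s['contact_force'])
i=S['color'][180:240,230:310]; i=cv2.resize(i,(800,600),interpolation=cv2.INTER_CUBIC); cv2.imwrite('pics/s4.png',cv2.convertScaleAbs(i,alpha=1.8,beta=20))
"
```

```text
[ 0.52251834 -0.09470884  0.01440279] [-0.03101333 -0.06324675  0.11529037]
```

View pics/s4.png

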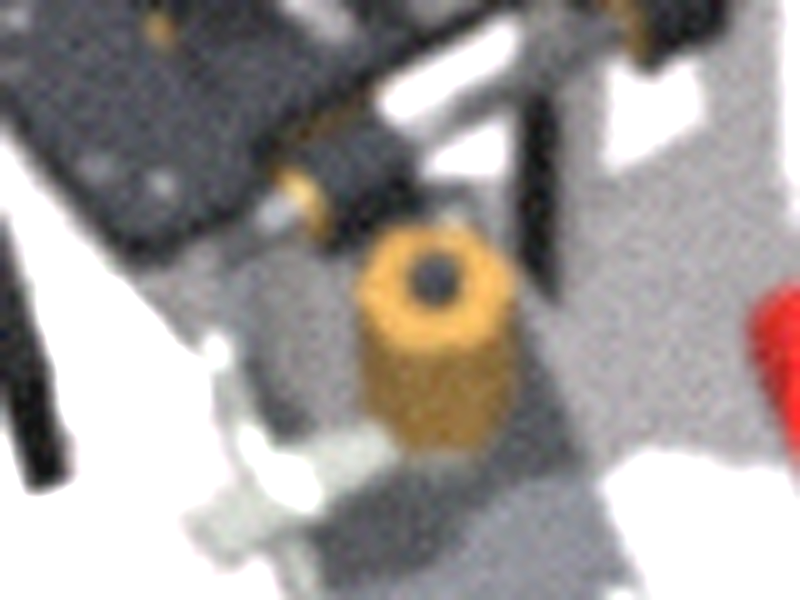

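Request:
{"api": "play_rows", "payload": {
  "commands": [
    [0,0,3,0,0,0,50],
    [0,0,6,0,0,0,50],
    [0,0,9,0,0,0,50],
    [0,0,11,0,0,0,50],
    [0,0,11,0,0,0,50]
  ]
}}

```text
time_s: 6.53
ee_pos: [0.5227, -0.0947, 0.0036]
eef_rot: [0.984, 0.176, -0.001, -0.0]
contact_force: [-0.7, 0.5, -0.5]
width: 0.0503
```

Request:
{"api": "play_rows", "payload": {
  "commands": [
    [0,0,0,0,0,0,38],
    [0,0,0,0,0,0,34],
    [0,0,0,0,0,0,30],
    [0,0,0,0,0,0,26],
    [0,0,0,0,0,0,26],
    [0,0,0,0,0,0,26]
  ],
  "force": 25
}}

```text
time_s: 7.03
ee_pos: [0.523, -0.0941, 0.0045]
eef_rot: [0.984, 0.176, -0.0, -0.001]
contact_force: [-0.9, 3.0, 1.3]
width: 0.0297
```

```bash
python3 -c "
from h import *
S=snapshot('scene')
s=read_state(); print(s['ee_pos'],s['contact_force'],s['ft_torque'],s['width'])
plan(.5225,-.095,.004,20.2)
i=S['color'][180:240,230:310]; i=cv2.resize(i,(800,600),interpolation=cv2.INTER_CUBIC); cv2.imwrite('pics/s5.png',cv2.convertScaleAbs(i,alpha=1.8,beta=20))
"
```

```text
[ 0.52299877 -0.09408522  0.00445518] [-1.77664752  3.28409139  2.31355465] [0.64206018 0.244299   0.10258745] 0.029942069354031063
t 7.0833 pos [ 0.523  -0.0941  0.0045] w 0.029942069354031063 F [-1.78  3.28  2.31]
psi now 20.244776286469314
shift [-0.8  0.7  0.5] rot [-0.07 -0.01  0.04]
```

View pics/s5.png

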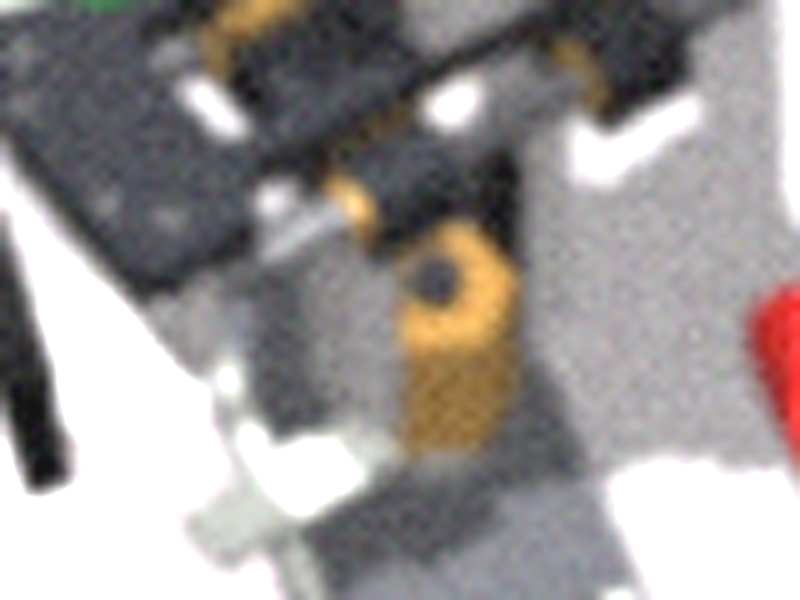

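Request:
{"api": "play_rows", "payload": {
  "commands": [
    [0,0,0,0,0,-3,26],
    [0,0,0,0,0,-8,26],
    [0,0,0,0,0,-14,26],
    [0,0,0,0,0,-20,26],
    [0,0,0,0,0,-26,26],
    [0,0,0,0,0,-32,26],
    [0,0,0,0,0,-38,26],
    [0,0,0,0,0,-44,26],
    [0,0,0,0,0,-50,26],
    [0,0,0,0,0,-56,26],
    [0,0,0,0,0,-61,26],
    [0,0,0,0,0,-65,26]
  ]
}}

```text
time_s: 8.08
ee_pos: [0.5219, -0.0933, 0.0044]
eef_rot: [0.735, 0.679, -0.0, -0.002]
contact_force: [-3.9, 5.8, 5.4]
width: 0.0297
```

Request:
{"api": "play_rows", "payload": {
  "commands": [
    [0,0,0,0,0,-3,26],
    [0,0,0,0,0,-6,26],
    [0,0,0,0,0,-7,26],
    [0,0,0,0,0,-7,26],
    [0,0,0,0,0,-7,26]
  ]
}}

```text
time_s: 8.5
ee_pos: [0.5218, -0.0933, 0.0044]
eef_rot: [0.693, 0.721, -0.0, -0.002]
contact_force: [-5.4, 5.6, 5.1]
width: 0.0297
```

```bash
python3 -c "
from h import *
S=snapshot('scene')
s=read_state(); print(s['ee_pos'],s['contact_force'],s['ft_torque'],s['width'])
plan(.5225,-.095,.004,92.2)
i=S['color'][150:270,200:360]; i=cv2.resize(i,(800,600),interpolation=cv2.INTER_CUBIC); cv2.imwrite('pics/s6.png',cv2.convertScaleAbs(i,alpha=1.5,beta=20))
"
```

```text
[ 0.52177512 -0.09330058  0.00447195] [-4.46327753  4.90757164  4.4564828 ] [0.81917293 0.5883993  0.01233507] 0.029942203136830096
t 8.55 pos [ 0.5218 -0.0933  0.0045] w 0.029942203136830096 F [-4.46  4.91  4.46]
psi now 92.25344334131591
shift [-1.7  0.7  0.5] rot [-0.15 -0.16  0.05]
```

View pics/s6.png

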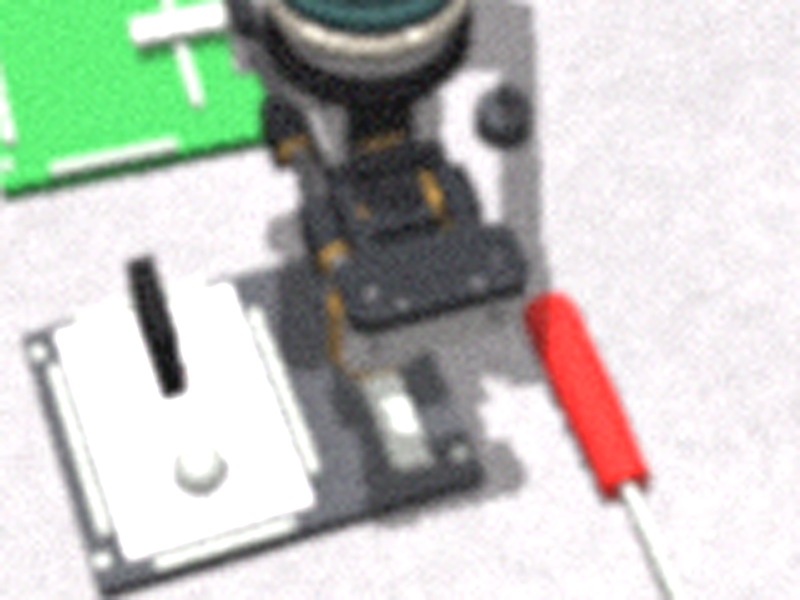

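Request:
{"api": "play_rows", "payload": {
  "commands": [
    [0,0,0,0,0,0,40],
    [0,0,0,0,0,0,50],
    [0,0,0,0,0,0,50],
    [0,0,0,0,0,0,50],
    [0,0,-10,0,0,0,50],
    [0,0,-25,0,0,0,50],
    [0,0,-45,0,0,0,50],
    [0,0,-65,0,0,0,50],
    [0,0,-80,0,0,0,50],
    [0,0,-85,0,0,0,50],
    [0,0,-85,0,0,0,50]
  ]
}}

```text
time_s: 9.47
ee_pos: [0.5246, -0.0955, 0.0917]
eef_rot: [0.693, 0.721, 0.001, 0.002]
contact_force: [0.2, 1.0, 1.2]
width: 0.0499
```

```bash
python3 -c "
from h import *
plan(.4985,-.1805,.09,3)
"
```

```text
t 9.4667 pos [ 0.5246 -0.0955  0.0917] w 0.049869251921868 F [0.17 1.04 1.16]
psi now 92.21935044982838
shift [-84.  -29.4   1.8] rot [ 0.28 -0.12 89.22]
```

Request:
{"api": "play_rows", "payload": {
  "commands": [
    [-4,-2,0,0,0,4,40],
    [-14,-5,0,0,0,11,40],
    [-26,-9,0,0,0,18,40],
    [-38,-13,0,0,0,25,40],
    [-50,-17,0,0,0,32,40],
    [-62,-21,0,0,0,39,40],
    [-72,-25,0,0,0,46,40],
    [-80,-28,0,0,0,53,40],
    [-84,-29,0,0,0,60,40],
    [-84,-29,0,0,0,67,40],
    [-84,-29,0,0,0,74,40],
    [-84,-29,0,0,0,81,40]
  ]
}}

```text
time_s: 10.47
ee_pos: [0.4965, -0.1798, 0.0877]
eef_rot: [0.996, 0.095, -0.001, -0.001]
contact_force: [0.4, -0.1, 0.5]
width: 0.0398
```

Request:
{"api": "play_rows", "payload": {
  "commands": [
    [0,0,0,0,0,5,40],
    [0,0,0,0,0,8,40],
    [0,0,0,0,0,8,40],
    [0,0,0,0,0,8,40]
  ]
}}

```text
time_s: 10.8
ee_pos: [0.4967, -0.1797, 0.0881]
eef_rot: [1.0, 0.029, -0.001, -0.0]
contact_force: [0.1, 0.8, -0.4]
width: 0.0399
```

```bash
python3 -c "
from h import *
S=snapshot('scene')
plan(.4985,-.1805,-.005,3)
print(pinpoint('handle','scene'))
i=S['color'][150:270,180:340]; i=cv2.resize(i,(800,600),interpolation=cv2.INTER_CUBIC); cv2.imwrite('pics/s7.png',cv2.convertScaleAbs(i,alpha=1.5,beta=20))
"
```

```text
t 10.85 pos [ 0.4969 -0.1797  0.0884] w 0.04038887150397022 F [-0.88  0.58  0.34]
psi now 3.3045668406690667
shift [ 1.7  0.9 93.4] rot [-0.04  0.08  0.3 ]
[{'pixel': [231.9, 216.6], 'confidence': 0.82}, {'pixel': [249.0, 230.8], 'confidence': 0.36}]
```

View pics/s7.png

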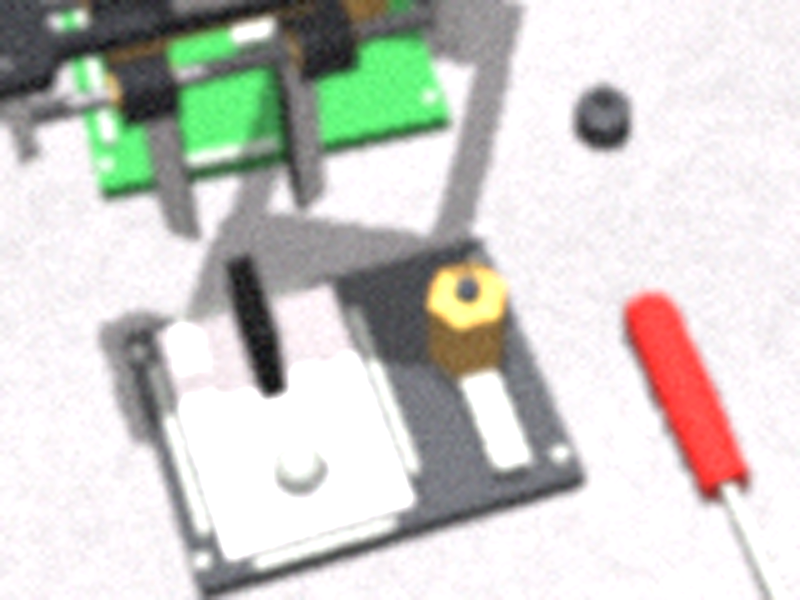

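Request:
{"api": "play_rows", "payload": {
  "commands": [
    [1,0,8,0,0,0,40],
    [2,1,22,0,0,0,40],
    [2,1,36,0,0,0,40],
    [2,1,50,0,0,0,40],
    [2,1,62,0,0,0,40],
    [2,1,70,0,0,0,40],
    [2,1,75,0,0,0,40],
    [2,1,80,0,0,0,40],
    [2,1,85,0,0,0,40],
    [2,1,90,0,0,0,40],
    [2,1,90,0,0,0,40]
  ]
}}

```text
time_s: 11.82
ee_pos: [0.4991, -0.1806, -0.0015]
eef_rot: [1.0, 0.028, -0.0, -0.0]
contact_force: [0.1, -0.6, 0.2]
width: 0.0403
```

```bash
python3 -c "
from h import *
S=snapshot('scene')
plan(.4985,-.1805,-.005,3)
i=S['color'][170:260,190:310]; i=cv2.resize(i,(800,600),interpolation=cv2.INTER_CUBIC); cv2.imwrite('pics/s8.png',cv2.convertScaleAbs(i,alpha=1.5,beta=20))
"
```

```text
t 11.8667 pos [ 0.4993 -0.1807 -0.001 ] w 0.039993951281571696 F [0.69 0.21 0.01]
psi now 3.231514584379703
shift [-0.8 -0.3  4. ] rot [-0.01  0.03  0.23]
```

View pics/s8.png

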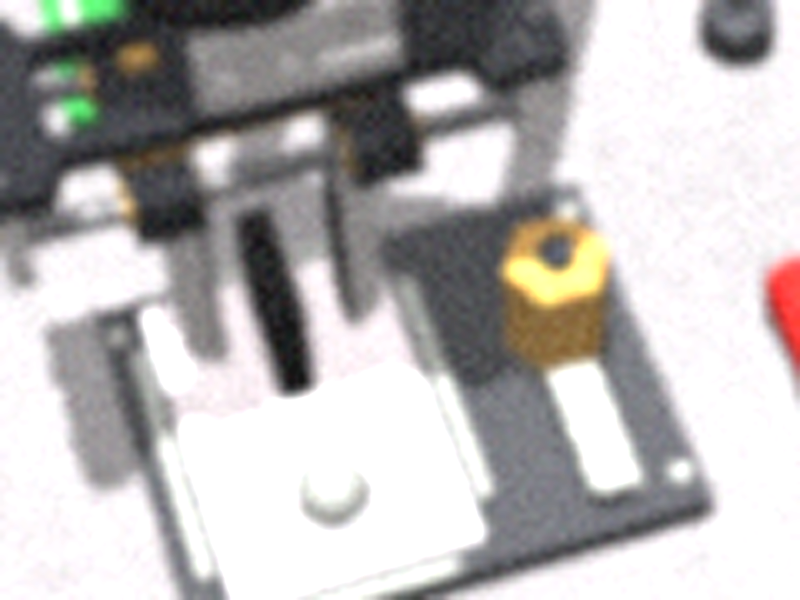

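Request:
{"api": "play_rows", "payload": {
  "commands": [
    [0,0,2,0,0,0,40],
    [0,0,4,0,0,0,36],
    [0,0,4,0,0,0,28],
    [0,0,4,0,0,0,22],
    [0,0,4,0,0,0,16],
    [0,0,4,0,0,0,12],
    [0,0,4,0,0,0,8],
    [0,0,4,0,0,0,6],
    [0,0,4,0,0,0,6],
    [0,0,4,0,0,0,6]
  ],
  "force": 55
}}

```text
time_s: 12.7
ee_pos: [0.4996, -0.181, -0.0045]
eef_rot: [1.0, 0.028, 0.0, 0.0]
contact_force: [-0.1, -1.1, 0.2]
width: 0.0113
```

Gripped at about 12 mm. Lift slowly.

Request:
{"api": "play_rows", "payload": {
  "commands": [
    [0,0,0,0,0,0,6],
    [0,0,-1,0,0,0,6],
    [0,0,-3,0,0,0,6],
    [0,0,-6,0,0,0,6],
    [0,0,-10,0,0,0,6],
    [0,0,-15,0,0,0,6],
    [0,0,-20,0,0,0,6],
    [0,0,-25,0,0,0,6],
    [0,0,-29,0,0,0,6],
    [0,0,-32,0,0,0,6],
    [0,0,-34,0,0,0,6],
    [0,0,-35,0,0,0,6]
  ]
}}

```text
time_s: 13.7
ee_pos: [0.4997, -0.1809, 0.0308]
eef_rot: [1.0, 0.028, 0.0, 0.0]
contact_force: [0.2, 0.6, -3.0]
width: 0.0116
```

```bash
python3 -c "
from h import *
S=snapshot('scene')
plan(.4985,-.1805,-.005,3)
print(read_state()['ft_torque'])
i=S['color'][170:260,190:310]; i=cv2.resize(i,(800,600),interpolation=cv2.INTER_CUBIC); cv2.imwrite('pics/s9.png',cv2.convertScaleAbs(i,alpha=1.2,beta=0))
"
```

```text
t 13.75 pos [ 0.4997 -0.1809  0.0307] w 0.011715205282845238 F [ 0.71  0.31 -2.32]
psi now 3.230779528241291
shift [-1.2 -0.5 35.7] rot [ 0.02 -0.03  0.23]
[-0.0112538   0.05516263  0.02842503]
```

View pics/s9.png

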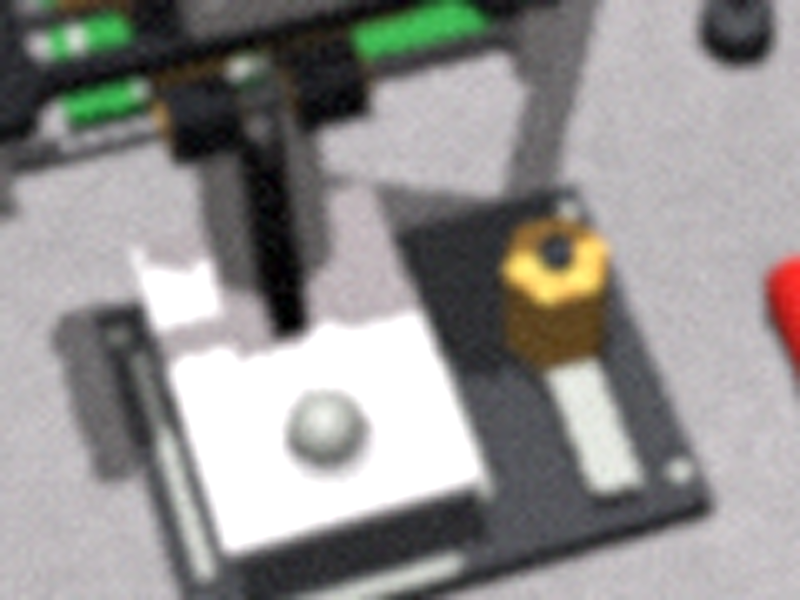

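Request:
{"api": "play_rows", "payload": {
  "commands": [
    [0,0,-1,0,0,0,6],
    [0,0,-4,0,0,0,6],
    [0,0,-9,0,0,0,6],
    [0,0,-16,0,0,0,6],
    [0,0,-24,0,0,0,6],
    [0,0,-32,0,0,0,6],
    [0,0,-40,0,0,0,6],
    [0,0,-48,0,0,0,6],
    [0,0,-55,0,0,0,6],
    [0,0,-61,0,0,0,6],
    [0,0,-64,0,0,0,6],
    [0,0,-65,0,0,0,6]
  ]
}}

```text
time_s: 14.75
ee_pos: [0.4999, -0.181, 0.0962]
eef_rot: [1.0, 0.028, 0.001, 0.0]
contact_force: [0.2, 0.5, -2.3]
width: 0.0117
```

```bash
python3 -c "
from h import *
T=snapshot('top');S=snapshot('scene')
plan(.4985,-.1805,-.005,3)
i=S['color'][130:250,180:340]; i=cv2.resize(i,(800,600),interpolation=cv2.INTER_CUBIC); cv2.imwrite('pics/s10.png',i)
i=T['color'][150:270,230:390]; i=cv2.resize(i,(800,600),interpolation=cv2.INTER_CUBIC); cv2.imwrite('pics/t10.png',i)
i=cv2.resize(np.hstack([T['color'][200:240,160:200],S['color'][160:200,365:405]]),(800,400),interpolation=cv2.INTER_CUBIC); cv2.imwrite('pics/lens.png',i)
"
```

```text
t 14.85 pos [ 0.4994 -0.1808  0.0953] w 0.011799552787510287 F [-0.13 -0.51 -3.  ]
psi now 3.2290103759073836
shift [ -0.9  -0.3 100.3] rot [0.   0.   0.23]
```

View pics/s10.png

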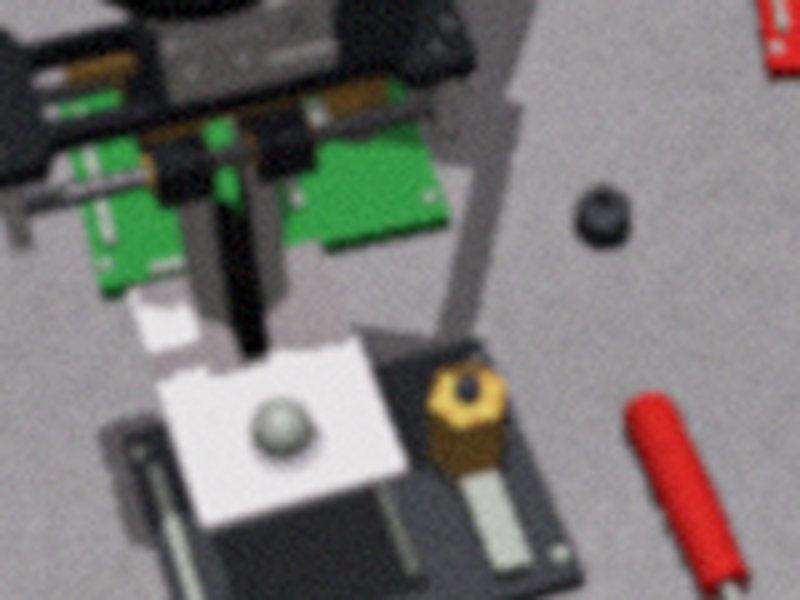

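View pics/t10.png

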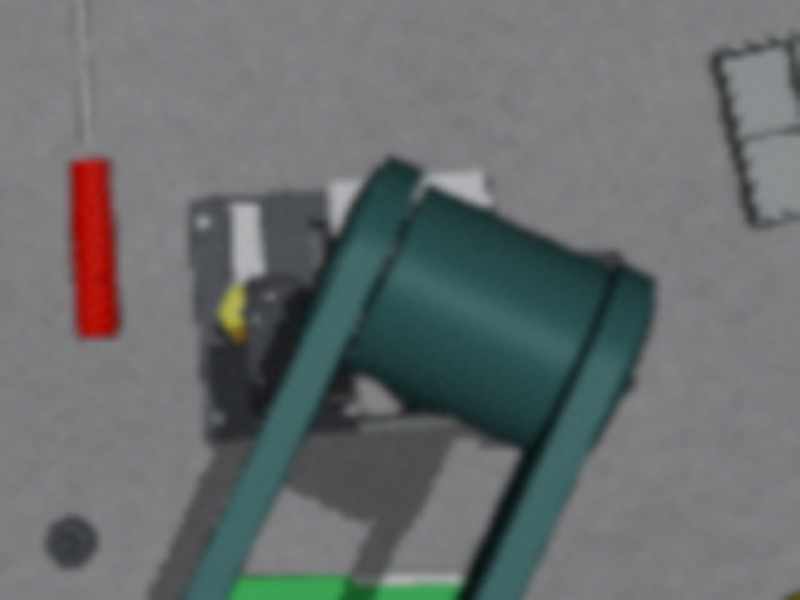

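View pics/lens.png

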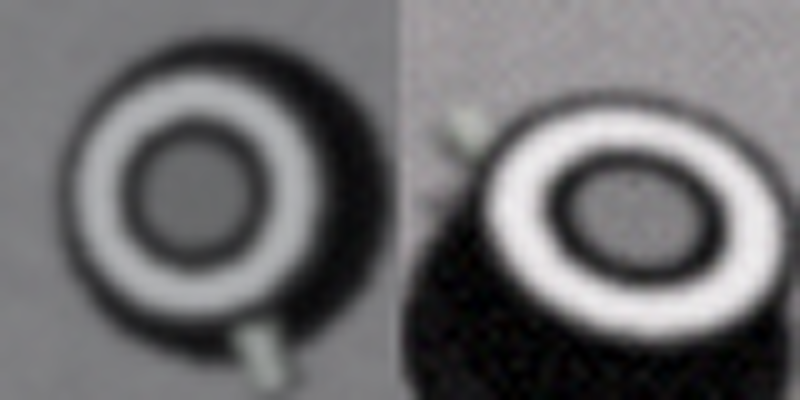

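```bash
python3 -c "
from h import *
T=snapshot('top');S=snapshot('scene')
print(ray(T,(179.05,218.85),.0515),ray(S,(388.25,181.25),.0515),tri(T,(179.05,218.85),S,(388.25,181.25)))
print('ball',ray(S,(236.4,215.),.128)); a=pinpoint('pocket','scene'); print(a,ray(S,a[0]['pixel'],.128))
f=lambda x,y:(180+x/5-.4,130+y/5-.4)
c=[ray(S,f(*p),.1185) for p in((360,338),(408,468),(207,527))]
print(c)
"
```

```text
[0.50844186 0.17853411 0.0515    ] [0.50864833 0.17771818 0.0515    ] [0.5083252  0.17835661 0.05090688]
ball [ 0.56106192 -0.17796141  0.128     ]
[{'pixel': [237.1, 215.8], 'confidence': 0.92}, {'pixel': [387.0, 180.3], 'confidence': 0.6}] [ 0.56323526 -0.17709201  0.128     ]
[array([ 0.52025328, -0.13863503,  0.1185    ]), array([ 0.58573847, -0.13600185,  0.1185    ]), array([ 0.59110102, -0.21476133,  0.1185    ])]
```

Request:
{"api": "play_rows", "payload": {
  "commands": [
    [0,-1,0,0,0,0,6],
    [-0.3,-3,0,0,0,0,6],
    [-0.6,-6,0,0,0,0,6],
    [-1,-10,0,0,0,0,6],
    [-1.4,-15,0,0,0,0,6],
    [-2,-21,0,0,0,0,6],
    [-2.7,-28,0,0,0,0,6],
    [-3.4,-36,0,0,0,0,6],
    [-4.3,-45,0,0,0,0,6],
    [-5.2,-55,0,0,0,0,6],
    [-6.3,-66,0,0,0,0,6],
    [-7.4,-78,0,0,0,0,6]
  ]
}}

```text
time_s: 16.0
ee_pos: [0.4875, -0.1022, 0.0953]
eef_rot: [1.0, 0.028, 0.0, 0.0]
contact_force: [0.2, -0.6, -3.3]
width: 0.0118
```

Request:
{"api": "play_rows", "payload": {
  "commands": [
    [-1.1,-12,0,0,0,0,6],
    [-2.3,-24,0,0,0,0,6],
    [-3.4,-36,0,0,0,0,6],
    [-4.6,-48,0,0,0,0,6],
    [-5.7,-60,0,0,0,0,6],
    [-6.8,-72,0,0,0,0,6],
    [-8,-84,0,0,0,0,6],
    [-9.1,-96,0,0,0,0,6],
    [-10.3,-108,0,0,0,0,6],
    [-11.4,-120,0,0,0,0,6],
    [-12.5,-132,0,0,0,0,6],
    [-13.7,-144,0,0,0,0,6]
  ]
}}

```text
time_s: 17.0
ee_pos: [0.4657, 0.0408, 0.0953]
eef_rot: [1.0, 0.028, 0.0, 0.0]
contact_force: [-0.6, 0.4, -2.8]
width: 0.0116
```

Request:
{"api": "play_rows", "payload": {
  "commands": [
    [-1.1,-12,0,0,0,0,6],
    [-2.3,-24,0,0,0,0,6],
    [-3.4,-36,0,0,0,0,6],
    [-4.6,-48,0,0,0,0,6],
    [-5.7,-60,0,0,0,0,6],
    [-6.8,-71,0,0,0,0,6],
    [-7.7,-81,0,0,0,0,6],
    [-8.6,-90,0,0,0,0,6],
    [-9.3,-98,0,0,0,0,6],
    [-10,-105,0,0,0,0,6],
    [-10.6,-111,0,0,0,0,6],
    [-11.1,-116,0,0,0,0,6]
  ]
}}

```text
time_s: 18.0
ee_pos: [0.4482, 0.1554, 0.0952]
eef_rot: [1.0, 0.028, -0.0, 0.0]
contact_force: [-0.1, -0.0, -2.9]
width: 0.0115
```

Request:
{"api": "play_rows", "payload": {
  "commands": [
    [-0.4,-5,0,0,0,0,6],
    [-0.8,-9,0,0,0,0,6],
    [-1.1,-12,0,0,0,0,6],
    [-1.4,-15,0,0,0,0,6],
    [-1.6,-17,0,0,0,0,6],
    [-1.8,-18.5,0,0,0,0,6],
    [-1.9,-19.5,0,0,0,0,6],
    [-1.9,-19.5,0,0,0,0,6],
    [-1.9,-19.5,0,0,0,0,6]
  ]
}}

```text
time_s: 18.75
ee_pos: [0.4453, 0.1741, 0.0953]
eef_rot: [1.0, 0.028, 0.0, 0.0]
contact_force: [0.3, -0.6, -2.2]
width: 0.0113
```

```bash
python3 -c "
from h import *
T=snapshot('top');S=snapshot('scene')
plan(.445,.174,.095,3.23)
print(pinpoint('pocket','scene'),pinpoint('pocket','top'),[ray(S,d['pixel'],.128) for d in pinpoint('pocket','scene')])
i=S['color'][100:220,290:450]; i=cv2.resize(i,(800,600),interpolation=cv2.INTER_CUBIC); cv2.imwrite('pics/s11.png',i)
i=T['color'][150:270,100:260]; i=cv2.resize(i,(800,600),interpolation=cv2.INTER_CUBIC); cv2.imwrite('pics/t11.png',i)
"
```

```text
t 18.85 pos [0.4453 0.1741 0.0952] w 0.01173044175515371 F [-0.44 -0.62 -1.73]
psi now 3.216777695114838
shift [-0.3  0.   0.2] rot [ 0.01  0.   -0.01]
[{'pixel': [396.2, 156.9], 'confidence': 0.83}] [{'pixel': [174.8, 219.8], 'confidence': 0.71}] [array([0.50578799, 0.17968296, 0.128     ])]
```

View pics/s11.png

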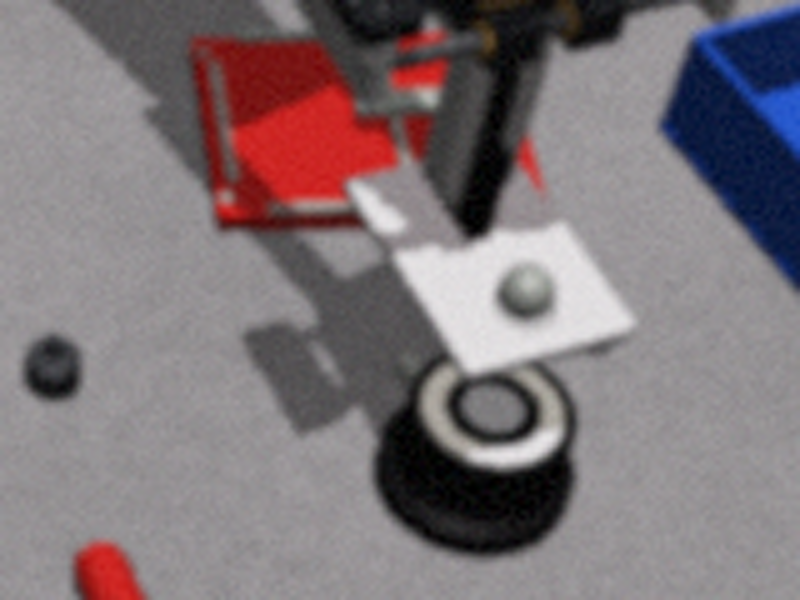

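View pics/t11.png

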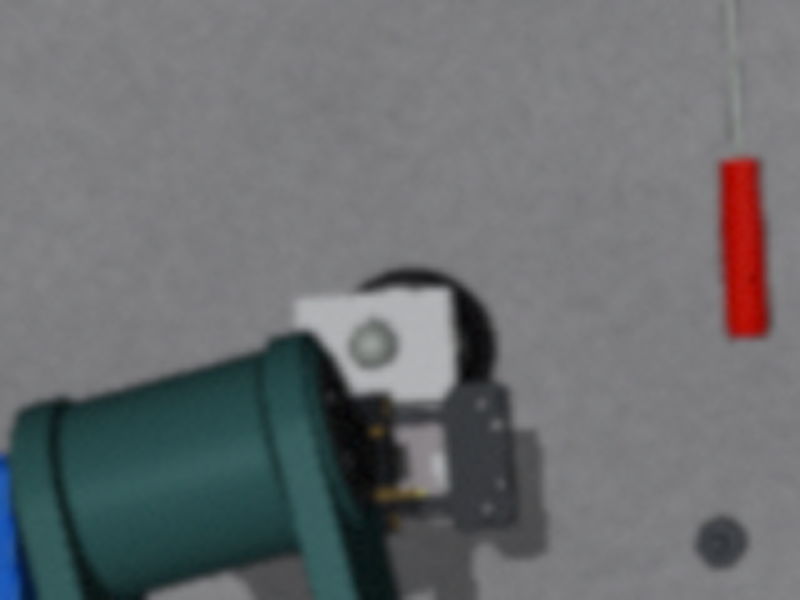

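```bash
python3 -c "
from h import *
T=snapshot('top');S=snapshot('scene')
b=(174.2,218.0);c=(395.,157.8)
print(tri(T,b,S,c),ray(T,b,.128),ray(S,c,.128))
g=lambda x,y:(290+x/5-.4,100+y/5-.4); h=lambda x,y:(100+x/5-.4,150+y/5-.4)
for p,q in (((637,322),(296,299)),((470,372),(451,289))): print(tri(T,h(*q),S,g(*p)))
for l in ['driver','motor']: print(l,pinpoint(l,'top')[:1])
print(read_state()['joint_velocities'].round(3))
"
```

```text
[0.50785829 0.17617159 0.12839342] [0.50800097 0.17651015 0.128     ] [0.50746554 0.17612975 0.128     ]
[0.53105634 0.21743848 0.12142392]
[0.53548892 0.13853337 0.11898356]
driver [{'pixel': [248.9, 180.0], 'confidence': 0.74}]
motor [{'pixel': [242.7, 257.3], 'confidence': 0.65}]
[-0.     0.001 -0.001 -0.     0.001 -0.   ]
```

```bash
python3 -c "
from h import *
print(finish_job())
s=read_state();print(s['time_s'],s['ee_pos'],s['width'],s['contact_force'])"
```

```text
the job is handed in; nothing more can be done
None
the job is handed in; nothing more can be done
```

I turned the nut about 72° counter-clockwise, which left the tongue along the tray's length and clear of it. I then lifted the tray by its handle with a 55 N grip, carried it to the camera and handed the job in at about 19 s. `finish_job()` reports no verdict, so these are my own measurements:

- **Ball position:** it was still in the pocket, at (0.508, 0.176, 0.128), about 2 mm from the lens axis at (0.5085, 0.178).
- **Height and level:** the tray's underside was about 61 mm above the lens. The two far tray corners agreed in height to about 2 mm, roughly what the cameras can resolve. The near corners were hidden.
- **Grip:** the fingers still read 11.7 mm on the 12 mm handle, and the joints were at rest.
- **Bystanders:** I re-checked only the driver and the motor, which had not moved. The battery, spool and case were not re-measured, but the arm touched nothing near them.

**Disagreement:** the fingertips seen in the pictures were about 34 mm higher than the reported tool position. My first attempt to grip the nut therefore closed on air above it, disturbing nothing. I corrected all later heights for this offset using the pictures.

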